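# Count three bearing balls into the kit case

## Task

Make up the bearing kit: without touching the steel balls, tip the orange cup by its knob until exactly three balls have dropped into the yellow well of the case, using the spring scale under the cup to tell how many have gone. Then swing the cup back upright with the other two still in it, and after that press the chrome wrench fully home in its cutout. Leave everything else on the ledge where it is.

Things in the scene. Friction and masses are not known exactly. Their poses are not given: they have to be found in the camera images.
- scale: Blue spring scale, base 150 x 130 mm and 34 mm high, fixed to the ledge. Origin on the ledge straight below the axle of the cup. Its y axis points away from the case; the cup pours towards its -y; its x axis is parallel to the axle.
- platform (a joint): Rise in m of the scale's sprung platform, which carries the cup and the balls: about 0 at the start with five balls, 4 mm more for each ball (90 g) that has left, settled within 0.4 s. True only while nothing touches the cup. Travel -8 to +28 mm. A red pointer shows it against black ticks 4 mm apart on the white strip on the scale's +x side.
- cup (a joint): Tilt in rad of the orange cup about its axle: 0 upright (a stop), growing towards the case, to 1.35. Stays where it is left (0.16 N m, about 2.5 N at the knob). A one-ball-wide channel with clear sides, floor curved at 80 mm radius about the axle: the balls stay at its lowest part and go over the lip singly, none before 0.45 rad, then one about every 0.2 rad if tipped slowly.
- cup_axle (a point): Point on the cup's axle, midway between the two grey posts (the posts are 78 mm over their outsides, along the scale's x, and reach 15 mm above the axle); 160 mm above the ledge at platform rise 0.
- cup_knob (a point): Centre of the black knob (22 mm across) on the cup's lever, a rod 10 mm thick; 70 mm from the axle. With the cup upright the lever leans back 0.6 rad from the vertical, away from the case (scale's +y); as the cup tips it swings over the top towards the case (-y), pointing straight up at tilt 0.6. Push it that way to tip the cup, back to right it.
- case: Black kit case with grey rigid insert, fixed to the ledge, 150 (x) x 190 (y) mm, 34 to 38 mm high, beside the scale on the scale's -y side. Origin at the middle of its underside; the ball well is at its +y end and the wrench at its -y end.
- well (a point): Middle of the floor (6 mm above the ledge) of the yellow-floored ball well in the case, 108 (x) x 100 (y) mm inside, 28 to 32 mm deep, its near end under the cup's spout. Its axes are those of the case.
- wrench (a joint): How far in m the wrench has been pressed into its tight cutout: 0 to 0.003 at the start (standing proud), 0.012 fully home (a stop). It moves straight down only and takes about 6 N to move; it stays where it is left.
- wrench_top (a point): Middle of the upper face of the chrome stubby wrench (124 mm long along the case's x, handle 16 mm wide) in the case. Fully home this face is 36 mm above the ledge, 2 mm above the insert around it.
- ball1_center (a point): Centre of oiled steel ball 1 of 5 (28 mm across, 90 g); they lie in a row in the cup, ball 1 nearest the spout, so balls 1, 2 and 3 leave first.
- ball2_center (a point): Centre of oiled steel ball 2 of 5 (28 mm across, 90 g); they lie in a row in the cup, ball 1 nearest the spout.
- ball3_center (a point): Centre of oiled steel ball 3 of 5 (28 mm across, 90 g); they lie in a row in the cup, ball 1 nearest the spout.
- ball4_center (a point): Centre of oiled steel ball 4 of 5 (28 mm across, 90 g); they lie in a row in the cup, ball 1 nearest the spout.
- ball5_center (a point): Centre of oiled steel ball 5 of 5 (28 mm across, 90 g); they lie in a row in the cup, ball 1 nearest the spout.
- jug: closed yellow plastic jug, 100 x 150 x 240 mm; origin on its underside. A bystander, to be left alone.
- scraper: silicone scraper with red handle and blue blade, 190 mm long, lying flat; origin on its underside. A bystander, to be left alone.
- wiper: black wiper arm, 430 mm long, lying flat; origin on its underside. A bystander, to be left alone.
- funnel: red plastic funnel standing mouth down, 124 mm across, 125 mm high; origin on its underside. A bystander, to be left alone.
- jar: closed jar, 70 mm across, 90 mm high; origin on its underside. A bystander, to be left alone.
Things that resemble listed ones, but are neither listed nor needed, are in the scene too. What is meant by the case is not purple, and is the larger of those in its own colour.

How it is judged:
By the outcome, as a careful person would: the job done as asked, in the order asked, and still so for the second after the job is handed in, with the robot touching nothing.
It also fails if it takes over 72 s, if anything falls off the work surface, if the arm or the gripper's body presses on something with over 40 N, if the wrist force passes 120 N, or if a joint passes its speed limit or range.

## Robot

A 7-joint arm with a two-finger parallel gripper is mounted at the origin on the work surface. World frame = base frame: x ahead of the robot, y to its left, z up, the work surface at z = 0. Lengths are in m, angles in degrees, forces in N, time in s.
With the tool pointing down it reaches from about 0.35 to 0.775 m from the base axis. Payload 3.1 kg.
Tool frame: the origin (TCP) lies where the fingers leave the gripper's body, on its centre line; the fingertips stand 73 mm ahead of it and the grasp point (between the pads) lies 54 mm ahead of it; z points along the fingers, y is the line along which they close (so a half turn about z gives the same grasp; the last joint's range is limited). The gripper opens to 85 mm and grips with 20 to 120 N. Pads are 22 mm wide; open, the fingers measure 114 mm over their backs; the gripper's body (76 mm by 85 mm) begins 54 mm behind the grasp point. The pads swing forward as they close: fully open they stand 13 mm farther back than shut.
Start: joints at [-77.619, 17.813, 0.802, 86.603, -0.252, 75.585, -1.558], TCP at [0.14, 0.532, 0.304] pointing down, gripper open.
Joint ranges: [-154.91, 154.91], [-16.99, 109.72], [-72.82, 74.43], [7.12, 147.25], [-82.49, 262.49], [11.32, 116.49], [-174.64, 174.64]. Speed limits (degrees/s): [159.86, 159.86, 180, 180, 180, 180, 180].

## Interface

Orientations are given as [roll, pitch, yaw] about the fixed x, y, z axes, in that order (R = Rz(yaw) Ry(pitch) Rx(roll)).
In Python, from workcell import manip gives the robot as it stands.
- The arm moves only by the tool drive_tool, never from a script. Its argument "increments" is a list of rows, each an object with "offset": the shift along the world's x, y, z in m, a list of three; "turn": the turn, a rotation vector about the world's x, y, z in degrees, a list of three; "jaw": the finger opening in m, from 0 to 0.0854. A call has 1 to 20 rows; each row shifts and turns the commanded pose from where the row before left it; what a row does not reach is not made up. A row lasts 1/10 s, in which the tool goes at most 50 mm and 8.59 degrees, less where a joint would pass 70% of its speed; a pose out of reach is approached as far as the arm can. A call with a gripper value outside its range is refused whole. The fingers move at their own pace and stop on an object; "squeeze" is the grip in N (left out, the last holds). Time passes only in rows, so rows that do not move let the fingers close. It gives the time, the measured TCP pose, the force, the opening and the grip force at its end, in the units of the state.
- manip.read_state(): the state, without advancing time (a new reading comes with each control period).
- manip.snapshot(name): name is "scene" or "top" or "wrist"; returns a dict with "frame" (420x560x3 uint8, red, green, blue), "mtx" (3x3 intrinsics, pixels), "extrinsics" (4x4, takes a point from world to camera coordinates); the wrist camera has in their place "T_tool_cam" (4x4, takes a point from camera to tool coordinates, whose origin is the TCP and whose axes are the flange's). Camera axes: x right, y up, looking along -z (the intrinsics and any distortion apply to the point x, -y, -z); pixel columns grow to the right and rows downward; lengths in m; the calibration is good to about 2 mm. The wrist camera is an equidistant fisheye: a pixel r from the principal point sees the ray r / f radians off the axis. A picture is of the moment at which its call begins: read the wrist's pose just before it. There is no depth.
- manip.job_done(): hands the job in; it is judged then, once.
The state is a dict: "time": time; "joint_pos": joint angles; "joint_velocities": joint speeds; "joint_efforts": joint torques, N m; "eef_pos": TCP position; "orientation": TCP orientation; "ft_force": force on the tool from outside, world axes, zero at the start; "wrist_torque": the same for the moment, N m; "gripper_width": finger opening in m; "finger_force": force on a finger pad.
Only numpy, scipy, OpenCV 4.12 (cv2) and the standard library are available. Lean on these libraries where they do the work, as an engineer would, in place of code of your own. Each camera call takes 0.05 s, during which the arm holds its last target. There are 200 camera calls.

## Working session

There is one attempt and no reset: what is moved stays moved. The work goes in short steps, Python scripts to look and compute and a tool call to move; the robot and the scene stay as the last step left them, time stands still between calls to the robot, and variables do not carry over. Pictures are saved under pics/ and viewed, at most 10 in all, crops included, and the job is handed in when it is done.

Besides the shell and the picture viewer there is one more tool, called after ">>>" by a JSON object that holds its "fn" and its "kwargs", one argument or row to a line. drive_tool: Moves the arm, as the interface text tells. Its arguments: {"type":"object","properties":{"increments":{"type":"array"},"squeeze":{"type":"number"}},"required":["increments"]}

```bash
mkdir -p pics
cat > h.py <<'E'
import numpy as np, cv2
from workcell import manip
from scipy.spatial.transform import Rotation as R
def ray(s,u,v):
    K=np.array(s["mtx"]);E=np.array(s["extrinsics"])
    d=np.array([(u-K[0,2])/K[0,0],-(v-K[1,2])/K[1,1],-1.])
    Rm=E[:3,:3];o=-Rm.T@E[:3,3];d=Rm.T@d
    return o,d/np.linalg.norm(d)
def onz(s,u,v,z):
    o,d=ray(s,u,v);return o+d*(z-o[2])/d[2]
def tri(*rs):
    A=np.zeros((3,3));b=np.zeros(3)
    for o,d in rs:
        P=np.eye(3)-np.outer(d,d);A+=P;b+=P@o
    p=np.linalg.solve(A,b);return p,[float(np.linalg.norm((np.eye(3)-np.outer(d,d))@(p-o))) for o,d in rs]
def proj(s,p):
    K=np.array(s["mtx"]);E=np.array(s["extrinsics"]);c=E[:3,:3]@np.array(p)+E[:3,3]
    return K[0,0]*c[0]/-c[2]+K[0,2],K[1,1]*c[1]/c[2]+K[1,2]
def save(n,f): cv2.imwrite(f"pics/{n}.png",cv2.cvtColor(np.ascontiguousarray(f),cv2.COLOR_RGB2BGR))
E
python3 - <<'E'
from h import *
import pickle
S={n:manip.snapshot(n) for n in("scene","top")}
pickle.dump(S,open("S.pkl","wb"))
for n in S: save(n+"0",S[n]["frame"]);print(n,{k:v for k,v in S[n].items() if k!="frame"})
print(manip.read_state())
E
```

```text
scene {'mtx': array([[438.09877521,   0.        , 278.3211876 ],
       [  0.        , 438.09877521, 205.51200084],
       [  0.        ,   0.        ,   1.        ]]), 'extrinsics': array([[-0.77675154,  0.62976353, -0.00741218,  0.37312634],
       [-0.46409264, -0.56437737,  0.68271238,  0.20826761],
       [ 0.4257641 ,  0.53373783,  0.73064962, -1.98393382],
       [ 0.        ,  0.        ,  0.        ,  1.        ]])}
top {'mtx': array([[379.73807949,   0.        , 282.23475913],
       [  0.        , 379.73807949, 205.5871707 ],
       [  0.        ,   0.        ,   1.        ]]), 'extrinsics': array([[-0.0051348 , -0.99996196, -0.0070503 ,  0.12768779],
       [ 0.99801393, -0.0055672 ,  0.06274707, -0.55351889],
       [-0.06278394, -0.00671411,  0.99800456, -1.18041552],
       [ 0.        ,  0.        ,  0.        ,  1.        ]])}
{'time': 0.1, 'joint_pos': array([-77.6176862 ,  17.85618638,   0.8019394 ,  86.68255466,
        -0.25427687,  75.58661422,  -1.55931924]), 'joint_velocities': array([ 0.03708466, -0.08768458,  0.06093579, -0.20503215,  0.03715012,
        0.02184927,  0.17430252]), 'joint_efforts': array([ 4.17445135e-04, -3.80861664e+01,  1.46579272e-01, -2.31242627e+01,
        1.24088489e-02,  8.11014266e-03, -1.45999923e-05]), 'eef_pos': array([0.14007321, 0.53133711, 0.3029279 ]), 'orientation': array([-1.79876459e+02,  3.11705505e-03,  1.65231232e+02]), 'ft_force': array([ 0.12088639,  0.15056239, -0.33992959]), 'wrist_torque': array([ 0.00171362,  0.01482556, -0.01863643]), 'finger_force': 0.0, 'gripper_width': 0.08524068419110416}
```

View pics/scene0.png

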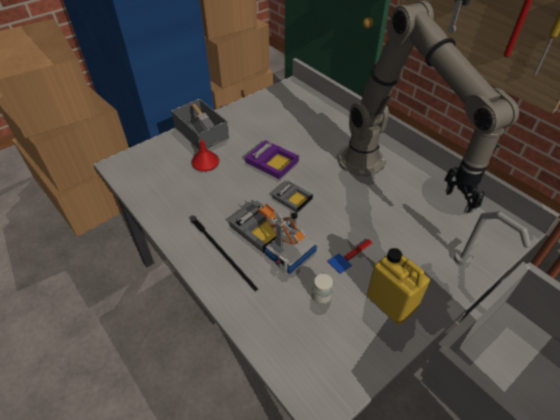

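View pics/top0.png

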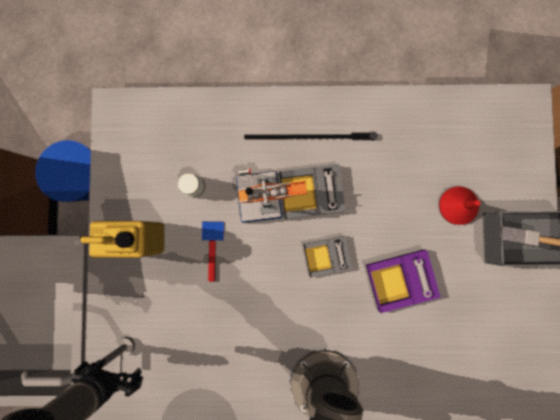

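The scene view shows three cases: a large grey one at (258,228) next to the scale, a small grey one at (292,196) and a purple one at (272,158). In the top view they are at (315,190), (328,257) and (402,280). The one meant is the large grey case with the scale at its side. I'll confirm this in an enlarged crop.

Run:
```python
from h import *
import pickle
S=pickle.load(open("S.pkl","rb"))
a=cv2.resize(S["top"]["frame"][160:228,228:358],None,fx=5,fy=5,interpolation=cv2.INTER_CUBIC) #650x340
b=cv2.resize(S["scene"]["frame"][198:273,222:327],None,fx=6,fy=6,interpolation=cv2.INTER_CUBIC)
b=cv2.resize(S["scene"]["frame"][198:250,222:327],None,fx=5,fy=5,interpolation=cv2.INTER_CUBIC) if 0 else b
a=cv2.resize(a,(480,251)); c=np.zeros((600,800,3),np.uint8)
a=cv2.resize(S["top"]["frame"][160:224,228:358],None,fx=6,fy=6,interpolation=cv2.INTER_CUBIC)[:,:800]
b=cv2.resize(S["scene"]["frame"][198:273,222:327],None,fx=2.8,fy=2.8,interpolation=cv2.INTER_CUBIC)
c[:a.shape[0],:a.shape[1]]=a;c[384:384+b.shape[0],:b.shape[1]]=b
save("crop1",c)
```

```text
(no output)
```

View pics/crop1.png

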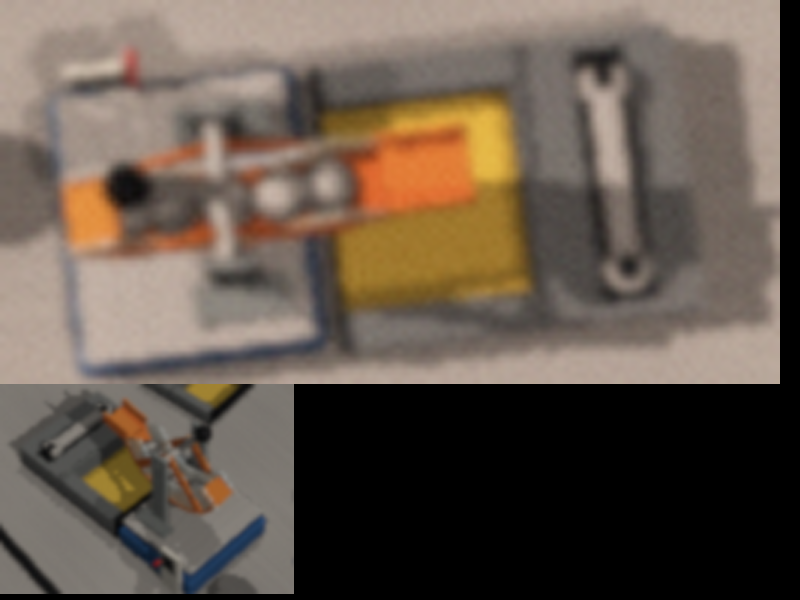

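The crop confirms it: the large grey case has the yellow well under the orange spout and the chrome wrench at its far end, and it adjoins the blue scale. The knob is at top (249,191) and scene (294,215.5). The pointer strip is on the far (world +x) side. Next I'll triangulate.

Run:
```python
from h import *
import pickle
S=pickle.load(open("S.pkl","rb"))
T,C=S["top"],S["scene"]
t=lambda u,v:ray(T,228+u/6,160+v/6)
c=lambda u,v:ray(C,222+u/2.8,198+(v-384)/2.8)
def dark(f,u,v,r,th):
    g=f.max(2).astype(float);y0,x0=int(v)-r,int(u)-r
    w=np.clip(th-g[y0:y0+2*r+1,x0:x0+2*r+1],0,None)
    Y,X=np.mgrid[y0:y0+2*r+1,x0:x0+2*r+1];return (w*X).sum()/w.sum(),(w*Y).sum()/w.sum()
kt=dark(T["frame"],249,191,5,70);kc=dark(C["frame"],294,215,4,70)
print("knob px",kt,kc);print("knob",tri(ray(T,*kt),ray(C,*kc)))
print("knob hand",tri(t(127,187),c(202,433)))
# wrench ends on plane z=0.045, case corners z=.036
for n,p in dict(w1=(598,75),w2=(628,270),).items(): print(n,onz(T,228+p[0]/6,160+p[1]/6,.045))
for n,p in dict(s1=(290,70),s2=(322,345),s3=(50,95),s4=(80,372)).items(): print(n,onz(T,228+p[0]/6,160+p[1]/6,.034))
for n,p in dict(p1=(212,125),p2=(230,250)).items(): print(n,onz(T,228+p[0]/6,160+p[1]/6,.175))
for n,p in dict(y1=(508,95),y2=(533,292),y3=(343,308)).items(): print(n,onz(T,228+p[0]/6,160+p[1]/6,.006))
w=manip.snapshot("wrist");print(w["mtx"],w["T_tool_cam"])
```

```text
knob px (np.float64(249.22716441620332), np.float64(190.945194598888)) (np.float64(293.77973258268827), np.float64(215.08796622097114))
knob (array([0.58126313, 0.20994631, 0.21665283]), [0.000508107479894577, 0.0005081074798946285])
knob hand (array([0.58060753, 0.21054111, 0.21465689]), [0.00014007638616181985, 0.00014007638616197497])
w1 [ 0.65441024 -0.0167445   0.045     ]
w2 [ 0.55343179 -0.03086264  0.045     ]
s1 [0.65968523 0.14254193 0.034     ]
s2 [0.51610543 0.12656769 0.034     ]
s3 [0.64731864 0.26784731 0.034     ]
s4 [0.50279653 0.25194546 0.034     ]
p1 [0.61287903 0.17534937 0.175     ]
p2 [0.55532739 0.16723197 0.175     ]
y1 [0.6498142  0.02690817 0.006     ]
y2 [0.54450371 0.01472231 0.006     ]
y3 [0.53655858 0.11556108 0.006     ]
[[325.1922621    0.         279.53651845]
 [  0.         325.1922621  208.43262839]
 [  0.           0.           1.        ]] [[ 5.40911875e-04  9.55247310e-01  2.95807849e-01  7.52988372e-02]
 [ 9.99998915e-01 -9.21971065e-04  1.14871560e-03  1.53320077e-05]
 [ 1.37003377e-03  2.95806907e-01 -9.55246773e-01 -6.93881538e-02]
 [ 0.00000000e+00  0.00000000e+00  0.00000000e+00  1.00000000e+00]]
```

>>> {"fn": "drive_tool", "kwargs": {
  "increments": [
    {"offset": [0, 0, 0.04]},
    {"offset": [0, 0, 0.04]},
    {"offset": [0.0244, -0.0173, 0], "turn": [0, 0, -7.9]},
    {"offset": [0.0244, -0.0173, 0], "turn": [0, 0, -7.9]},
    {"offset": [0.0244, -0.0173, 0], "turn": [0, 0, -7.9]},
    {"offset": [0.0244, -0.0173, 0], "turn": [0, 0, -7.9]},
    {"offset": [0.0244, -0.0173, 0], "turn": [0, 0, -7.9]},
    {"offset": [0.0244, -0.0173, 0], "turn": [0, 0, -7.9]},
    {"offset": [0.0244, -0.0173, 0], "turn": [0, 0, -7.9]},
    {"offset": [0.0244, -0.0173, 0], "turn": [0, 0, -7.9]},
    {"offset": [0.0244, -0.0173, 0], "turn": [0, 0, -7.9]},
    {"offset": [0.0244, -0.0173, 0], "turn": [0, 0, -7.9]},
    {"offset": [0.0244, -0.0173, 0], "turn": [0, 0, -7.9]},
    {"offset": [0.0244, -0.0173, 0], "turn": [0, 0, -7.9]},
    {"offset": [0.0244, -0.0173, 0], "turn": [0, 0, -7.9]},
    {"offset": [0.0244, -0.0173, 0], "turn": [0, 0, -7.9]},
    {"offset": [0.0244, -0.0173, 0], "turn": [0, 0, -7.9]},
    {"offset": [0.0244, -0.0173, 0], "turn": [0, 0, -7.9]},
    {"offset": [0.0244, -0.0173, 0], "turn": [0, 0, -7.9]},
    {"offset": [0.0244, -0.0173, 0], "turn": [0, 0, -7.9]}
  ]
}}

```text
$.increments[0]: bad value
```

>>> {"fn": "drive_tool", "kwargs": {
  "increments": [
    {"offset": [0, 0, 0], "turn": [0, 0, -8]},
    {"offset": [0, 0, 0], "turn": [0, 0, -8], "jaw": 0.05},
    {"offset": [0, 0, 0]},
    {"offset": [0, 0, 0]},
    {"offset": [0, 0, 0]}
  ]
}}

```text
$.increments[0]: bad value
```

```bash
cat >> h.py <<'E'
def wshot():
    st=manip.read_state();s=dict(manip.snapshot("wrist"));Rt=R.from_euler("xyz",st["orientation"],degrees=True).as_matrix()
    T=np.eye(4);T[:3,:3]=Rt;T[:3,3]=st["eef_pos"];s["Twc"]=T@np.array(s["T_tool_cam"]);s["st"]=st;return s
def wray(s,u,v):
    K=np.array(s["mtx"]);a=np.array([u-K[0,2],v-K[1,2]]);r=np.hypot(*a);th=r/K[0,0]
    d=np.array([np.sin(th)*a[0]/(r+1e-9),-np.sin(th)*a[1]/(r+1e-9),-np.cos(th)])
    return s["Twc"][:3,3],s["Twc"][:3,:3]@d
def wproj(s,p):
    K=np.array(s["mtx"]);c=np.linalg.inv(s["Twc"])@np.r_[p,1];th=np.arctan2(np.hypot(c[0],c[1]),-c[2]);n=np.hypot(c[0],c[1])+1e-12
    return K[0,2]+K[0,0]*th*c[0]/n,K[1,2]-K[0,0]*th*c[1]/n
def wonz(s,u,v,z):
    o,d=wray(s,u,v);return o+d*(z-o[2])/d[2]
E
python3 - <<'E'
from h import *
import pickle
s=wshot();pickle.dump(s,open("w1.pkl","wb"));save("w1",s["frame"]);st=s["st"]
print(st["time"],st["eef_pos"],st["orientation"],st["joint_pos"],st["gripper_width"],st["ft_force"])
print([wproj(s,p) for p in([.581,.21,.2165],[.584,.171,.16])])
E
```

```text
0.15 [0.14010572 0.53142617 0.3030754 ] [-1.79897851e+02  4.70680870e-03  1.65232592e+02] [-77.61759962  17.84996818   0.80183498  86.67008217  -0.25189256
  75.58396286  -1.55862181] 0.08551326380237384 [-0.63238372  0.24287919  0.40511598]
[(np.float64(157.2075183671027), np.float64(523.5234859522639)), (np.float64(146.26394123715255), np.float64(495.4759871518679))]
```

View pics/w1.png

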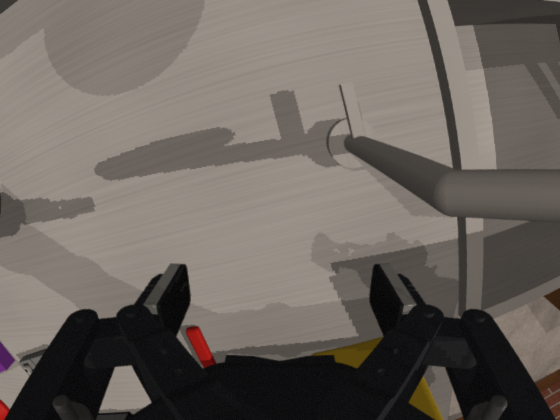

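Every row needs all its keys. This wrist view is still at the start pose: the faucet is at (350,140), clear for a straight lift.

>>> {"fn": "drive_tool", "kwargs": {
  "increments": [
    {"offset": [0, 0, 0.04], "turn": [0, 0, 0], "jaw": 0.085},
    {"offset": [0, 0, 0.04], "turn": [0, 0, 0], "jaw": 0.085},
    {"offset": [0.0244, -0.0173, 0], "turn": [0, 0, -7.9], "jaw": 0.05},
    {"offset": [0.0244, -0.0173, 0], "turn": [0, 0, -7.9], "jaw": 0.05},
    {"offset": [0.0244, -0.0173, 0], "turn": [0, 0, -7.9], "jaw": 0.05},
    {"offset": [0.0244, -0.0173, 0], "turn": [0, 0, -7.9], "jaw": 0.05},
    {"offset": [0.0244, -0.0173, 0], "turn": [0, 0, -7.9], "jaw": 0.05},
    {"offset": [0.0244, -0.0173, 0], "turn": [0, 0, -7.9], "jaw": 0.05},
    {"offset": [0.0244, -0.0173, 0], "turn": [0, 0, -7.9], "jaw": 0.05},
    {"offset": [0.0244, -0.0173, 0], "turn": [0, 0, -7.9], "jaw": 0.05},
    {"offset": [0.0244, -0.0173, 0], "turn": [0, 0, -7.9], "jaw": 0.05},
    {"offset": [0.0244, -0.0173, 0], "turn": [0, 0, -7.9], "jaw": 0.05},
    {"offset": [0.0244, -0.0173, 0], "turn": [0, 0, -7.9], "jaw": 0.05},
    {"offset": [0.0244, -0.0173, 0], "turn": [0, 0, -7.9], "jaw": 0.05},
    {"offset": [0.0244, -0.0173, 0], "turn": [0, 0, -7.9], "jaw": 0.05},
    {"offset": [0.0244, -0.0173, 0], "turn": [0, 0, -7.9], "jaw": 0.05},
    {"offset": [0.0244, -0.0173, 0], "turn": [0, 0, -7.9], "jaw": 0.05},
    {"offset": [0.0244, -0.0173, 0], "turn": [0, 0, -7.9], "jaw": 0.05},
    {"offset": [0.0244, -0.0173, 0], "turn": [0, 0, -7.9], "jaw": 0.05},
    {"offset": [0.0244, -0.0173, 0], "turn": [0, 0, -7.9], "jaw": 0.05}
  ]
}}

```text
time: 2.2
eef_pos: [0.5801, 0.2199, 0.3836]
orientation: [-180.0, 0.0, 22.7]
ft_force: [0.6, 1.3, -0.4]
gripper_width: 0.0498
finger_force: 0.0
```

>>> {"fn": "drive_tool", "kwargs": {
  "increments": [
    {"offset": [0, 0, 0], "turn": [0, 0, -8], "jaw": 0.05},
    {"offset": [0, 0, 0], "turn": [0, 0, -8], "jaw": 0.05},
    {"offset": [0, 0, 0], "turn": [0, 0, 0], "jaw": 0.05},
    {"offset": [0, 0, 0], "turn": [0, 0, 0], "jaw": 0.05}
  ]
}}

```text
time: 2.6
eef_pos: [0.5792, 0.2207, 0.3836]
orientation: [180.0, 0.0, 7.2]
ft_force: [-0.9, 0.9, 0.5]
gripper_width: 0.0498
finger_force: 0.0
```

Run:
```python
from h import *
import pickle
s=wshot();pickle.dump(s,open("w1.pkl","wb"));save("w2",s["frame"]);st=s["st"]
print(st["time"],st["eef_pos"],st["orientation"],st["joint_pos"],st["gripper_width"],st["ft_force"])
print([wproj(s,p) for p in([.581,.21,.2165],[.584,.171,.16])])
```

```text
2.6 [0.57924074 0.22074672 0.38360879] [1.79991164e+02 3.11994585e-02 7.22510039e+00] [-46.03489564  28.43675752  40.28490916  66.16970494 -17.9300647
  91.34914252 -92.53748679] 0.04983777291113978 [-0.88955267  0.87289941  0.52969086]
[(np.float64(293.2143857475777), np.float64(210.79850534610918)), (np.float64(332.1301927728639), np.float64(194.48422327141273))]
```

View pics/w2.png

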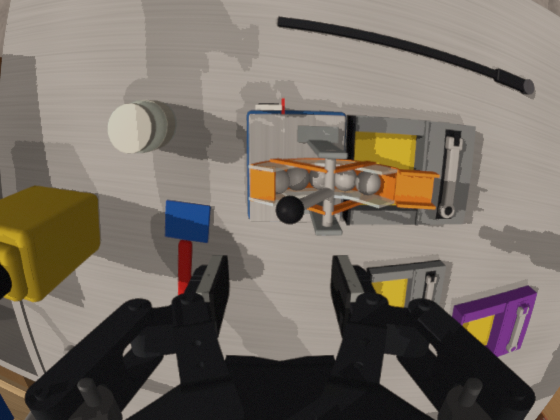

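The wrist view shows the knob at (290,209), balls in the cup from (297,177) to (370,183), the pointer at (283,104), the well at (385,150) and the wrench at (450,175). I'll refine the knob and wrench positions and take the pointer baseline from the scene camera.

```bash
cat >> h.py <<'E'
def pointer(n=6):
    out=[]
    for _ in range(n):
        f=manip.snapshot("scene")["frame"][252:274,264:292].astype(float)
        w=np.clip(f[...,0]-np.maximum(f[...,1],f[...,2])-35,0,None)
        Y,X=np.mgrid[252:274,264:292];out.append([(w*X).sum()/w.sum(),(w*Y).sum()/w.sum(),w.sum()])
    return np.mean(out,0).round(3),np.std(out,0).round(3)
E
python3 - <<'E'
from h import *
import pickle
S=pickle.load(open("S.pkl","rb"));s=pickle.load(open("w1.pkl","rb"))
g=s["frame"].max(2).astype(float)
def dk(u,v,r,th):
    w=np.clip(th-g[v-r:v+r+1,u-r:u+r+1],0,None);Y,X=np.mgrid[v-r:v+r+1,u-r:u+r+1];return (w*X).sum()/w.sum(),(w*Y).sum()/w.sum()
k=dk(290,209,16,60);print(k)
r=[wray(s,*k),ray(S["top"],249.23,190.95),ray(S["scene"],293.8,215.1)]
print("knob",tri(*r),tri(r[0],r[1]),tri(r[0],r[2]))
# wrench from wrist + top: mask bright pixels within the cutout region
def br(f,x0,x1,y0,y1):
    p=f[y0:y1,x0:x1].astype(float);h=p.max(2);m=(h>np.percentile(h,72)).astype(np.uint8)
    n,l,stt,c=cv2.connectedComponentsWithStats(m);i=1+np.argmax(stt[1:,4]);
    (cx,cy),sz,a=cv2.minAreaRect(np.argwhere(l==i)[:,::-1].astype(np.float32));return cx+x0,cy+y0,sz,a,stt[i]
print(br(s["frame"],438,466,128,224),br(S["top"]["frame"],320,342,166,212))
for u,v in((452,140),(447,210)): print(wonz(s,u,v,.045))
P,sd=pointer();print("pointer",P,sd)
for z in(.03,.034,.05,.06):
  o=onz(S["scene"],P[0],P[1],z);print(z,o, [np.subtract(proj(S["scene"],o+[0,0,.004]),P[:2])])
E
```

```text
(np.float64(290.4790213325245), np.float64(208.95465574764938))
knob (array([0.5816658 , 0.21086223, 0.21676418]), [0.0015329297134365324, 0.0009881452204501052, 0.0009613918833604285]) (array([0.58109633, 0.21132799, 0.21202601]), [0.0006615917321029592, 0.0006615917321028952]) (array([0.5837513 , 0.21248173, 0.22072157]), [0.0002792817021856906, 0.0002792817021857547])
(453.601375579834, 170.1545867919922, (15.144562721252441, 66.06058502197266), 1.7357046604156494, array([  8,   9,  17,  67, 574], dtype=int32)) (328.4588232040405, 185.96470642089844, (28.531099319458008, 7.209471225738525), 85.60128784179688, array([  4,   6,   9,  29, 129], dtype=int32))
[ 0.65656747 -0.0095945   0.045     ]
[ 0.55689101 -0.02710338  0.045     ]
pointer [277.815 261.431  77.333] [0.005 0.008 1.106]
0.03 [0.65882073 0.21758544 0.03      ] [array([-0.00926007, -0.6611086 ])]
0.034 [0.66060913 0.2198473  0.034     ] [array([-0.00928915, -0.6631847 ])]
0.05 [0.66776271 0.22889476 0.05      ] [array([-0.00940732, -0.67162116])]
0.06 [0.6722337  0.23454942 0.06      ] [array([-0.00948271, -0.67700382])]
```

>>> {"fn": "drive_tool", "kwargs": {
  "increments": [
    {"offset": [0.003, -0.009, -0.02], "turn": [0, 0, 0], "jaw": 0.06},
    {"offset": [0, 0, -0.02], "turn": [0, 0, 0], "jaw": 0.06},
    {"offset": [0, 0, -0.02], "turn": [0, 0, 0], "jaw": 0.06},
    {"offset": [0, 0, -0.02], "turn": [0, 0, 0], "jaw": 0.06},
    {"offset": [0, 0, -0.015], "turn": [0, 0, 0], "jaw": 0.06},
    {"offset": [0, 0, -0.012], "turn": [0, 0, 0], "jaw": 0.06},
    {"offset": [0, 0, 0], "turn": [0, 0, 0], "jaw": 0.06},
    {"offset": [0, 0, 0], "turn": [0, 0, 0], "jaw": 0.06}
  ]
}}

```text
time: 3.75
eef_pos: [0.5826, 0.2115, 0.2773]
orientation: [-180.0, -0.0, 7.0]
ft_force: [-0.2, -0.1, -0.2]
gripper_width: 0.0598
finger_force: 0.0
```

Run:
```python
from h import *
print(pointer(3));s=wshot();save("w3",s["frame"]);print(s["st"]["eef_pos"],s["st"]["ft_force"],s["st"]["time"])
```

```text
(array([277.81 , 261.456,  26.333]), array([0.003, 0.008, 0.471]))
[0.58299617 0.21142892 0.27810005] [-0.40281161  0.93067923 -0.13667966] 3.9
```

View pics/w3.png

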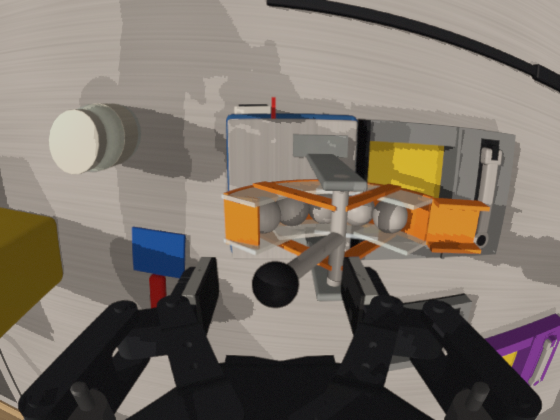

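The knob at (276,285) sits between the pads at (205,280) and (355,285), and all five balls are visible in the cup. Next I'll push slowly to just short of the first drop.

>>> {"fn": "drive_tool", "kwargs": {
  "increments": [
    {"offset": [0.0005, -0.004, 0], "turn": [0, 0, 0], "jaw": 0.06},
    {"offset": [0.0005, -0.004, 0], "turn": [0, 0, 0], "jaw": 0.06},
    {"offset": [0.0005, -0.004, 0], "turn": [0, 0, 0], "jaw": 0.06},
    {"offset": [0.0005, -0.004, 0], "turn": [0, 0, 0], "jaw": 0.06},
    {"offset": [0.0005, -0.004, 0], "turn": [0, 0, 0], "jaw": 0.06},
    {"offset": [0.0004, -0.003, 0], "turn": [0, 0, 0], "jaw": 0.06},
    {"offset": [0.0004, -0.003, 0], "turn": [0, 0, 0], "jaw": 0.06},
    {"offset": [0.0004, -0.003, 0], "turn": [0, 0, 0], "jaw": 0.06},
    {"offset": [0.0004, -0.003, 0], "turn": [0, 0, 0], "jaw": 0.06},
    {"offset": [0.0004, -0.003, 0], "turn": [0, 0, 0], "jaw": 0.06},
    {"offset": [0.0004, -0.003, 0], "turn": [0, 0, 0], "jaw": 0.06},
    {"offset": [0.0004, -0.003, 0], "turn": [0, 0, 0], "jaw": 0.06}
  ]
}}

```text
time: 5.15
eef_pos: [0.5881, 0.172, 0.2782]
orientation: [-179.8, -0.1, 7.1]
ft_force: [-0.3, 6.2, 4.2]
gripper_width: 0.0601
finger_force: 2.7
```

```bash
cat >> h.py <<'E'
def look(n):
    """knob pixel in wrist -> y' along scale from axle via knob plane; pointer"""
    P=pointer(3);s=wshot();save(n,s["frame"]);st=s["st"]
    g=s["frame"].max(2);m=(g<45).astype(np.uint8);m[:,:215]=0;m[:,345:]=0;m[:220]=0;m[335:]=0
    m=cv2.morphologyEx(m,cv2.MORPH_OPEN,np.ones((15,15)))
    c,l,q,ce=cv2.connectedComponentsWithStats(m)
    k=[(ce[i].round(1).tolist(),q[i].tolist()) for i in range(1,c)]
    print("t",st["time"],"ptr",P[0],"rise/ball",(261.44-P[0][1])/.665,"eef",st["eef_pos"].round(4),"F",st["ft_force"].round(1),"knob",k)
    return s
E
python3 -c "
from h import *
look('w4')"
```

```text
t 5.3 ptr [277.63  262.848  46.   ] rise/ball -2.11729323308273 eef [0.5882 0.1706 0.2778] F [-0.5  4.8  3.3] knob [([236.7, 286.4], [215, 265, 45, 44, 1669])]
```

Friction from the pad drags the platform down, so the scale only reads true after I back off. I'll push in steps and release after each one.

>>> {"fn": "drive_tool", "kwargs": {
  "increments": [
    {"offset": [0.0002, -0.002, 0], "turn": [0, 0, 0], "jaw": 0.06},
    {"offset": [0.0002, -0.002, 0], "turn": [0, 0, 0], "jaw": 0.06},
    {"offset": [0.0002, -0.002, 0], "turn": [0, 0, 0], "jaw": 0.06},
    {"offset": [0.0002, -0.002, 0], "turn": [0, 0, 0], "jaw": 0.06},
    {"offset": [0.0002, -0.002, 0], "turn": [0, 0, 0], "jaw": 0.06},
    {"offset": [0, 0, 0], "turn": [0, 0, 0], "jaw": 0.06},
    {"offset": [-0.0002, 0.002, 0], "turn": [0, 0, 0], "jaw": 0.06},
    {"offset": [-0.0002, 0.002, 0], "turn": [0, 0, 0], "jaw": 0.06},
    {"offset": [-0.0002, 0.002, 0], "turn": [0, 0, 0], "jaw": 0.06},
    {"offset": [-0.0002, 0.002, 0], "turn": [0, 0, 0], "jaw": 0.06},
    {"offset": [0, 0, 0], "turn": [0, 0, 0], "jaw": 0.06},
    {"offset": [0, 0, 0], "turn": [0, 0, 0], "jaw": 0.06},
    {"offset": [0, 0, 0], "turn": [0, 0, 0], "jaw": 0.06},
    {"offset": [0, 0, 0], "turn": [0, 0, 0], "jaw": 0.06}
  ]
}}

```text
time: 6.75
eef_pos: [0.5879, 0.1683, 0.277]
orientation: [180.0, -0.0, 7.0]
ft_force: [0.5, 0.1, 0.2]
gripper_width: 0.06
finger_force: 0.0
```

```bash
python3 -c "
from h import *
look('w5')"
```

```text
t 6.9 ptr [277.875 261.094  19.333] rise/ball 0.5203007518797047 eef [0.5879 0.1684 0.2769] F [-0.1 -0.   0.4] knob [([255.0, 302.0], [231, 278, 49, 49, 1976])]
```

View pics/w5.png

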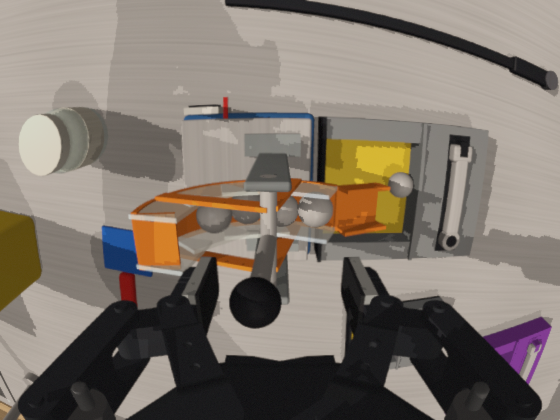

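Four balls remain in the cup, at (213,215), (245,210), (287,212) and (316,210), and one is at (400,184) near the far end of the well. The pointer isn't conclusive yet, so I'll wait, re-read it, and locate the loose ball.

>>> {"fn": "drive_tool", "kwargs": {
  "increments": [
    {"offset": [0, 0, 0], "turn": [0, 0, 0], "jaw": 0.06},
    {"offset": [0, 0, 0], "turn": [0, 0, 0], "jaw": 0.06},
    {"offset": [0, 0, 0], "turn": [0, 0, 0], "jaw": 0.06},
    {"offset": [0, 0, 0], "turn": [0, 0, 0], "jaw": 0.06}
  ]
}}

```text
time: 7.35
eef_pos: [0.5879, 0.1684, 0.2769]
orientation: [180.0, 0.0, 7.0]
ft_force: [-0.7, -1.2, -0.0]
gripper_width: 0.0599
finger_force: 0.0
```

Run:
```python
from h import *
s=look('w6')
f=manip.snapshot("scene")["frame"];print((f[255:268,272:284,0].astype(int)-f[255:268,272:284,1:].max(2)))
a=cv2.resize(s["frame"][100:270,120:500],None,fx=2.1,fy=2.1)
b=cv2.resize(manip.snapshot("top")["frame"][168:212,228:348],None,fx=5,fy=5,interpolation=cv2.INTER_CUBIC)
c=np.zeros((600,800,3),np.uint8);c[:a.shape[0],:a.shape[1]]=a;c[360:360+b.shape[0],:b.shape[1]]=b;save("c6",c)
for z in(.02,.05): print(wonz(s,400,184,z))
```

```text
t 7.5 ptr [277.755 261.     17.667] rise/ball 0.6616541353383424 eef [0.5879 0.1685 0.2769] F [-0.3 -0.3 -0.3] knob [([255.1, 303.5], [231, 280, 49, 48, 1977])]
[[-46 -40 -34 -21  -7   0   2   4   4   5   4   5]
 [-44 -46 -44 -34 -25 -15  -2   2   4   5   4   5]
 [-39 -43 -44 -36 -31 -26 -12   0   3   6   5   5]
 [-35 -37 -37 -34 -31 -29 -17  -3   3   4   6   4]
 [-24 -33 -32 -32 -30 -21  -6   5   2   2   3   4]
 [ -8 -20 -30 -30 -16  11  26  20   7   1   1   3]
 [  2  -6 -16 -24   2  40  48  24   6   0  -1   1]
 [  3   2  -2 -13  -6  20  20   6   3   0   0   1]
 [  4   3   3   0  -9 -11 -10  -4   1   2   0   1]
 [  4   4   4   3   1  -8 -12  -2   1   2   1   1]
 [  4   4   4   3   3   1  -4  -1   2   2   2   3]
 [  4   4   4   3   3   3   2   1   2   2   3   2]
 [  4   4   4   4   4   4   4   3   2   3   3   3]]
[0.60595902 0.03931373 0.02      ]
[0.61120609 0.05203434 0.05      ]
```

View pics/c6.png

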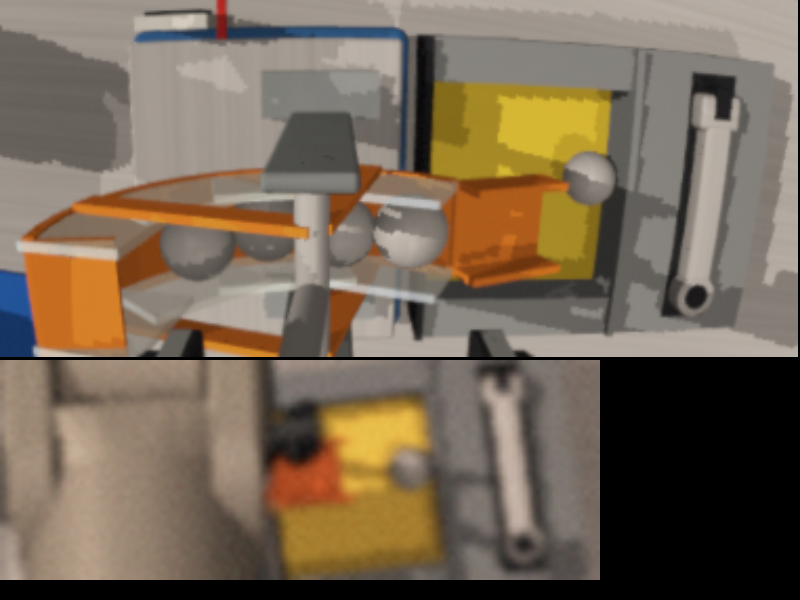

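One ball is in the well, at the far end (580,178 in the crop), and four are still in the cup. Lighting biases the pointer threshold, so I'll recheck the metric against the start frame.

```bash
cat >> h.py <<'E'
def ptr2(f,th=5):
    p=f[256:268,273:284].astype(float);w=np.clip(p[...,0]-p[...,1:].max(2)-th,0,None)
    n,l,q,c=cv2.connectedComponentsWithStats((w>0).astype(np.uint8));y,x=np.unravel_index(w.argmax(),w.shape)
    w=w*(l==l[y,x]);Y,X=np.mgrid[256:268,273:284];return (w*X).sum()/w.sum(),(w*Y).sum()/w.sum(),w.max()
E
python3 - <<'E'
from h import *
import pickle
S=pickle.load(open("S.pkl","rb"));f0=S["scene"]["frame"];f=manip.snapshot("scene")["frame"]
for th in(5,10,20): print(ptr2(f0,th),ptr2(f,th))
print(f0[256:268,273:284,0].astype(int)-f0[256:268,273:284,1:].max(2))
print(f0[256:268,273:284].max(2));print(f[256:268,273:284].max(2))
E
```

```text
(np.float64(277.9503311258278), np.float64(261.3973509933775), np.float64(58.0)) (np.float64(277.9356725146199), np.float64(260.906432748538), np.float64(43.0))
(np.float64(277.9125), np.float64(261.3875), np.float64(53.0)) (np.float64(277.8976377952756), np.float64(260.9133858267717), np.float64(38.0))
(np.float64(277.8333333333333), np.float64(261.43589743589746), np.float64(43.0)) (np.float64(277.76271186440675), np.float64(260.8813559322034), np.float64(28.0))
[[-47 -43 -31 -17  -4   2   3   5   5   4   5]
 [-44 -44 -35 -27 -18  -4   2   5   5   5   5]
 [-36 -38 -34 -32 -27 -16  -3   2   4   5   5]
 [-31 -31 -30 -30 -27 -18  -7   1   3   4   5]
 [-20 -29 -30 -22   0  18  17   7   2   2   3]
 [ -6 -17 -23  -1  42  63  43  13   1   1   2]
 [  2  -3 -10  12  51  53  24   6   0   0   1]
 [  3   3   1   2  14   9   1   0   1   1   1]
 [  4   4   3   1  -6 -10  -2   2   2   1   1]
 [  4   4   4   3   0  -4   0   2   2   2   2]
 [  4   4   4   4   3   2   1   2   2   3   3]
 [  4   4   3   4   4   4   3   3   3   2   3]]
[[ 69  65  52  48  56  78 108 136 135 119 111]
 [ 65  64  52  47  
[... 363 characters left out ...]
102  99  88  66  55  63  80  80  70  60]
 [104 103 103  99  88  72  70  80  84  82  78]
 [104 104 102 102  99  90  80  82  85  84  85]]
[[ 70  66  52  47  50  63  94 119 130 132 133]
 [ 64  65  53  46  48  56  77 114 140 142 132]
 [ 55  54  49  46  48  51  58  82 116 135 130]
 [ 49  47  46  46  47  45  49  50  70  99 115]
 [ 55  50  48  45  51  63  54  35  31  53  82]
 [ 71  58  51  46  74  82  61  36  18  23  50]
 [ 91  74  55  44  54  57  46  34  22  19  40]
 [101  88  62  47  41  44  53  55  43  26  38]
 [103  99  88  65  49  49  61  74  69  48  46]
 [103 104 100  89  67  55  64  80  80  71  61]
 [105 104 103 100  89  72  69  81  85  83  78]
 [105 104 104 104 100  91  81  83  85  85  85]]
```

>>> {"fn": "drive_tool", "kwargs": {
  "increments": [
    {"offset": [0.0003, -0.003, 0], "turn": [0, 0, 0], "jaw": 0.06},
    {"offset": [0.0003, -0.003, 0], "turn": [0, 0, 0], "jaw": 0.06},
    {"offset": [0.0002, -0.002, 0], "turn": [0, 0, 0], "jaw": 0.06},
    {"offset": [0.0002, -0.002, 0], "turn": [0, 0, 0], "jaw": 0.06},
    {"offset": [0.0002, -0.002, 0], "turn": [0, 0, 0], "jaw": 0.06},
    {"offset": [0.0002, -0.002, 0], "turn": [0, 0, 0], "jaw": 0.06},
    {"offset": [0.0002, -0.002, 0], "turn": [0, 0, 0], "jaw": 0.06},
    {"offset": [0.0002, -0.002, 0], "turn": [0, 0, 0], "jaw": 0.06},
    {"offset": [0, 0, 0], "turn": [0, 0, 0], "jaw": 0.06},
    {"offset": [-0.0002, 0.002, 0], "turn": [0, 0, 0], "jaw": 0.06},
    {"offset": [-0.0002, 0.002, 0], "turn": [0, 0, 0], "jaw": 0.06},
    {"offset": [-0.0002, 0.002, 0], "turn": [0, 0, 0], "jaw": 0.06},
    {"offset": [-0.0002, 0.002, 0], "turn": [0, 0, 0], "jaw": 0.06},
    {"offset": [0, 0, 0], "turn": [0, 0, 0], "jaw": 0.06},
    {"offset": [0, 0, 0], "turn": [0, 0, 0], "jaw": 0.06},
    {"offset": [0, 0, 0], "turn": [0, 0, 0], "jaw": 0.06},
    {"offset": [0, 0, 0], "turn": [0, 0, 0], "jaw": 0.06},
    {"offset": [0, 0, 0], "turn": [0, 0, 0], "jaw": 0.06}
  ]
}}

```text
time: 9.5
eef_pos: [0.5889, 0.1583, 0.2769]
orientation: [180.0, 0.0, 7.0]
ft_force: [1.3, -0.4, -0.4]
gripper_width: 0.0597
finger_force: 0.0
```

```bash
cat >> h.py <<'E'
def read(n):
    v=np.mean([ptr2(manip.snapshot("scene")["frame"],10) for _ in range(3)],0)
    s=wshot();save(n,s["frame"]);st=s["st"];T=manip.snapshot("top")
    # non-yellow grey bright blobs in the well (wrist view): rectify well floor plane z=.02 to 1 mm/px
    c=np.array([.5935,.071]);a=np.radians(6.6);ex=np.array([np.cos(a),np.sin(a)]);ey=np.array([-np.sin(a),np.cos(a)])
    print("t",st["time"],"ptr",v.round(2),"balls out est",((261.39-v[1])/.55).round(2),"eef",st["eef_pos"].round(4),"F",st["ft_force"].round(1))
    out=[]
    for nm,im,pf in(("wrist",s,wproj),("top",T,proj)):
        gx,gy=np.meshgrid(np.arange(-60,61),np.arange(60,-61,-1))
        q=np.array([[pf(im,np.r_[c+ex*i*1e-3+ey*j*1e-3,.02]) for i in range(-60,61)] for j in range(60,-61,-1)],np.float32)
        w=cv2.remap(im["frame"],q[...,0],q[...,1],cv2.INTER_LINEAR);out.append(cv2.resize(w,None,fx=3,fy=3))
        h=cv2.cvtColor(w,cv2.COLOR_RGB2HSV);m=((h[...,1]<60)&(h[...,2]>60)).astype(np.uint8);m[:14]=0;m[-12:]=0;m[:,:8]=0;m[:,-8:]=0
        m=cv2.morphologyEx(m,cv2.MORPH_OPEN,np.ones((7,7)));k,l,qq,ce=cv2.connectedComponentsWithStats(m)
        print(nm,[((ce[i]-60).round().tolist(),int(qq[i,4])) for i in range(1,k)])
    a=cv2.resize(s["frame"][100:280,100:480],(800,379));o=np.zeros((600,800,3),np.uint8);o[:379]=a
    o[379:,:221]=cv2.resize(out[0],(221,221));o[379:,230:451]=cv2.resize(out[1],(221,221));save(n+"c",o)
    return s
E
python3 -c "
from h import *
read('r1')"
```

```text
t 9.65 ptr [277.9  260.92  38.33] balls out est 0.85 eef [0.5889 0.1584 0.2769] F [ 0.4 -0.8  0.5]
wrist [([8.0, 34.0], 632)]
top [([8.0, 37.0], 301)]
```

The pointer is stable at one ball out, and both cameras show one ball in the well. I'll advance the knob 4 mm per step.

>>> {"fn": "drive_tool", "kwargs": {
  "increments": [
    {"offset": [0.0003, -0.003, 0], "turn": [0, 0, 0], "jaw": 0.06},
    {"offset": [0.0003, -0.003, 0], "turn": [0, 0, 0], "jaw": 0.06},
    {"offset": [0.0002, -0.002, 0], "turn": [0, 0, 0], "jaw": 0.06},
    {"offset": [0.0002, -0.002, 0], "turn": [0, 0, 0], "jaw": 0.06},
    {"offset": [0.0002, -0.002, 0], "turn": [0, 0, 0], "jaw": 0.06},
    {"offset": [0, 0, 0], "turn": [0, 0, 0], "jaw": 0.06},
    {"offset": [-0.0002, 0.002, 0], "turn": [0, 0, 0], "jaw": 0.06},
    {"offset": [-0.0002, 0.002, 0], "turn": [0, 0, 0], "jaw": 0.06},
    {"offset": [-0.0002, 0.002, 0], "turn": [0, 0, 0], "jaw": 0.06},
    {"offset": [-0.0002, 0.002, 0], "turn": [0, 0, 0], "jaw": 0.06},
    {"offset": [0, 0, 0], "turn": [0, 0, 0], "jaw": 0.06},
    {"offset": [0, 0, 0], "turn": [0, 0, 0], "jaw": 0.06},
    {"offset": [0, 0, 0], "turn": [0, 0, 0], "jaw": 0.06},
    {"offset": [0, 0, 0], "turn": [0, 0, 0], "jaw": 0.06},
    {"offset": [0, 0, 0], "turn": [0, 0, 0], "jaw": 0.06}
  ]
}}

```text
time: 11.25
eef_pos: [0.5893, 0.1543, 0.2769]
orientation: [180.0, -0.0, 7.0]
ft_force: [-0.6, -0.2, -0.1]
gripper_width: 0.0603
finger_force: 0.0
```

```bash
python3 -c "
from h import *
read('r2')"
```

```text
t 11.4 ptr [277.95 260.    40.  ] balls out est 2.52 eef [0.5893 0.1544 0.2769] F [-1.  -0.5 -0. ]
wrist [([-20.0, -7.0], 384), ([12.0, 34.0], 625)]
top [([-22.0, -9.0], 222), ([11.0, 36.0], 318)]
```

The pointer has now moved 1.39 px against 0.665 px per ball, so two are out, and both cameras show two in the well. I'll advance 8 mm and check.

>>> {"fn": "drive_tool", "kwargs": {
  "increments": [
    {"offset": [0.0003, -0.003, 0], "turn": [0, 0, 0], "jaw": 0.06},
    {"offset": [0.0003, -0.003, 0], "turn": [0, 0, 0], "jaw": 0.06},
    {"offset": [0.0002, -0.002, 0], "turn": [0, 0, 0], "jaw": 0.06},
    {"offset": [0.0002, -0.002, 0], "turn": [0, 0, 0], "jaw": 0.06},
    {"offset": [0.0002, -0.002, 0], "turn": [0, 0, 0], "jaw": 0.06},
    {"offset": [0.0002, -0.002, 0], "turn": [0, 0, 0], "jaw": 0.06},
    {"offset": [0.0002, -0.002, 0], "turn": [0, 0, 0], "jaw": 0.06},
    {"offset": [0, 0, 0], "turn": [0, 0, 0], "jaw": 0.06},
    {"offset": [-0.0002, 0.002, 0], "turn": [0, 0, 0], "jaw": 0.06},
    {"offset": [-0.0002, 0.002, 0], "turn": [0, 0, 0], "jaw": 0.06},
    {"offset": [-0.0002, 0.002, 0], "turn": [0, 0, 0], "jaw": 0.06},
    {"offset": [-0.0002, 0.002, 0], "turn": [0, 0, 0], "jaw": 0.06},
    {"offset": [0, 0, 0], "turn": [0, 0, 0], "jaw": 0.06},
    {"offset": [0, 0, 0], "turn": [0, 0, 0], "jaw": 0.06},
    {"offset": [0, 0, 0], "turn": [0, 0, 0], "jaw": 0.06},
    {"offset": [0, 0, 0], "turn": [0, 0, 0], "jaw": 0.06},
    {"offset": [0, 0, 0], "turn": [0, 0, 0], "jaw": 0.06}
  ]
}}

```text
time: 13.2
eef_pos: [0.5901, 0.1463, 0.2769]
orientation: [180.0, -0.0, 7.0]
ft_force: [0.2, -0.7, 0.1]
gripper_width: 0.0602
finger_force: 0.0
```

```bash
sed -i 's#/.55).round#/.665).round#' h.py; python3 -c "
from h import *
read('r3')"
```

```text
t 13.35 ptr [278.01 259.95  39.67] balls out est 2.16 eef [0.5901 0.1464 0.2769] F [-0. -0.  1.]
wrist [([-21.0, -10.0], 543), ([12.0, 34.0], 623)]
top [([-22.0, -10.0], 265), ([11.0, 36.0], 319)]
```

Still two out. The next step is +4 mm.

>>> {"fn": "drive_tool", "kwargs": {
  "increments": [
    {"offset": [0.0003, -0.003, 0], "turn": [0, 0, 0], "jaw": 0.06},
    {"offset": [0.0003, -0.003, 0], "turn": [0, 0, 0], "jaw": 0.06},
    {"offset": [0.0002, -0.002, 0], "turn": [0, 0, 0], "jaw": 0.06},
    {"offset": [0.0002, -0.002, 0], "turn": [0, 0, 0], "jaw": 0.06},
    {"offset": [0.0002, -0.002, 0], "turn": [0, 0, 0], "jaw": 0.06},
    {"offset": [0, 0, 0], "turn": [0, 0, 0], "jaw": 0.06},
    {"offset": [-0.0002, 0.002, 0], "turn": [0, 0, 0], "jaw": 0.06},
    {"offset": [-0.0002, 0.002, 0], "turn": [0, 0, 0], "jaw": 0.06},
    {"offset": [-0.0002, 0.002, 0], "turn": [0, 0, 0], "jaw": 0.06},
    {"offset": [-0.0002, 0.002, 0], "turn": [0, 0, 0], "jaw": 0.06},
    {"offset": [0, 0, 0], "turn": [0, 0, 0], "jaw": 0.06},
    {"offset": [0, 0, 0], "turn": [0, 0, 0], "jaw": 0.06},
    {"offset": [0, 0, 0], "turn": [0, 0, 0], "jaw": 0.06},
    {"offset": [0, 0, 0], "turn": [0, 0, 0], "jaw": 0.06},
    {"offset": [0, 0, 0], "turn": [0, 0, 0], "jaw": 0.06}
  ]
}}

```text
time: 14.95
eef_pos: [0.5905, 0.1423, 0.2769]
orientation: [180.0, 0.0, 7.0]
ft_force: [0.3, 0.5, -1.3]
gripper_width: 0.0599
finger_force: 0.0
```

```bash
python3 -c "
from h import *
read('r4')"
```

```text
t 15.1 ptr [277.91 259.39  41.  ] balls out est 3.01 eef [0.5905 0.1424 0.2769] F [ 0.7  1.5 -0.5]
wrist [([-39.0, -10.0], 609), ([15.0, 5.0], 549), ([13.0, 34.0], 617)]
top [([-41.0, -10.0], 331), ([15.0, 6.0], 213), ([12.0, 36.0], 343)]
```

Three out: the pointer moved 2.0 px, which is 3.01 balls, and both cameras see three balls in the well. Now I'll swing the cup back with the front pad.

>>> {"fn": "drive_tool", "kwargs": {
  "increments": [
    {"offset": [-0.0005, 0.004, 0], "turn": [0, 0, 0], "jaw": 0.06},
    {"offset": [-0.0005, 0.004, 0], "turn": [0, 0, 0], "jaw": 0.06},
    {"offset": [-0.0005, 0.004, 0], "turn": [0, 0, 0], "jaw": 0.06},
    {"offset": [-0.0005, 0.004, 0], "turn": [0, 0, 0], "jaw": 0.06},
    {"offset": [-0.0005, 0.004, 0], "turn": [0, 0, 0], "jaw": 0.06},
    {"offset": [-0.0005, 0.004, 0], "turn": [0, 0, 0], "jaw": 0.06},
    {"offset": [-0.0005, 0.004, 0], "turn": [0, 0, 0], "jaw": 0.06},
    {"offset": [-0.0005, 0.004, 0], "turn": [0, 0, 0], "jaw": 0.06},
    {"offset": [-0.0005, 0.004, 0], "turn": [0, 0, 0], "jaw": 0.06},
    {"offset": [-0.0005, 0.004, 0], "turn": [0, 0, 0], "jaw": 0.06},
    {"offset": [-0.0005, 0.004, 0], "turn": [0, 0, 0], "jaw": 0.06},
    {"offset": [-0.0005, 0.004, 0], "turn": [0, 0, 0], "jaw": 0.06},
    {"offset": [-0.0005, 0.004, 0], "turn": [0, 0, 0], "jaw": 0.06},
    {"offset": [-0.0005, 0.004, 0], "turn": [0, 0, 0], "jaw": 0.06},
    {"offset": [-0.0005, 0.004, 0], "turn": [0, 0, 0], "jaw": 0.06},
    {"offset": [-0.0005, 0.004, 0], "turn": [0, 0, 0], "jaw": 0.06},
    {"offset": [-0.0005, 0.004, 0], "turn": [0, 0, 0], "jaw": 0.06},
    {"offset": [-0.0005, 0.004, 0], "turn": [0, 0, 0], "jaw": 0.06},
    {"offset": [-0.0005, 0.004, 0], "turn": [0, 0, 0], "jaw": 0.06},
    {"offset": [0, 0, 0], "turn": [0, 0, 0], "jaw": 0.06}
  ]
}}

```text
time: 17.2
eef_pos: [0.581, 0.2191, 0.2768]
orientation: [-180.0, -0.0, 7.1]
ft_force: [1.3, -2.5, 1.1]
gripper_width: 0.0598
finger_force: 1.5
```

>>> {"fn": "drive_tool", "kwargs": {
  "increments": [
    {"offset": [-0.0002, 0.002, 0], "turn": [0, 0, 0], "jaw": 0.06},
    {"offset": [-0.0002, 0.002, 0], "turn": [0, 0, 0], "jaw": 0.06},
    {"offset": [0, 0, 0], "turn": [0, 0, 0], "jaw": 0.06}
  ]
}}

```text
time: 17.5
eef_pos: [0.5806, 0.2228, 0.2768]
orientation: [-180.0, -0.0, 7.1]
ft_force: [1.9, -3.7, 1.4]
gripper_width: 0.0602
finger_force: 1.6
```

>>> {"fn": "drive_tool", "kwargs": {
  "increments": [
    {"offset": [-0.0002, 0.002, 0], "turn": [0, 0, 0], "jaw": 0.06},
    {"offset": [-0.0002, 0.002, 0], "turn": [0, 0, 0], "jaw": 0.06},
    {"offset": [0, 0, 0], "turn": [0, 0, 0], "jaw": 0.06}
  ]
}}

```text
time: 17.8
eef_pos: [0.5801, 0.2268, 0.2768]
orientation: [-180.0, 0.0, 7.1]
ft_force: [2.1, -3.1, 0.4]
gripper_width: 0.06
finger_force: 1.6
```

>>> {"fn": "drive_tool", "kwargs": {
  "increments": [
    {"offset": [-0.0002, 0.002, 0], "turn": [0, 0, 0], "jaw": 0.06},
    {"offset": [0, 0.001, 0], "turn": [0, 0, 0], "jaw": 0.06},
    {"offset": [0, 0, 0], "turn": [0, 0, 0], "jaw": 0.06}
  ]
}}

```text
time: 18.1
eef_pos: [0.5802, 0.2274, 0.2767]
orientation: [179.8, 0.0, 6.9]
ft_force: [1.6, -5.9, 1.1]
gripper_width: 0.06
finger_force: 2.7
```

>>> {"fn": "drive_tool", "kwargs": {
  "increments": [
    {"offset": [0, 0.001, 0], "turn": [0, 0, 0], "jaw": 0.06},
    {"offset": [0, 0.001, 0], "turn": [0, 0, 0], "jaw": 0.06},
    {"offset": [0, 0, 0], "turn": [0, 0, 0], "jaw": 0.06}
  ]
}}

```text
time: 18.4
eef_pos: [0.5803, 0.2278, 0.2766]
orientation: [179.7, 0.1, 6.8]
ft_force: [1.6, -8.5, 0.5]
gripper_width: 0.06
finger_force: 3.5
```

The force climbs from about 3 to 8.5 N with no travel, so the cup is on its stop. I'll centre the jaws on the knob, lift off, close the fingers and check.

>>> {"fn": "drive_tool", "kwargs": {
  "increments": [
    {"offset": [0.0005, -0.005, 0], "turn": [0, 0, 0], "jaw": 0.06},
    {"offset": [0.0005, -0.005, 0], "turn": [0, 0, 0], "jaw": 0.06},
    {"offset": [0.0005, -0.005, 0], "turn": [0, 0, 0], "jaw": 0.06},
    {"offset": [0.0005, -0.005, 0], "turn": [0, 0, 0], "jaw": 0.06},
    {"offset": [0, 0, 0.02], "turn": [0, 0, 0], "jaw": 0.06},
    {"offset": [0, 0, 0.02], "turn": [0, 0, 0], "jaw": 0.06},
    {"offset": [0, 0, 0.02], "turn": [0, 0, 0], "jaw": 0.06},
    {"offset": [0, 0, 0.02], "turn": [0, 0, 0], "jaw": 0.06},
    {"offset": [0, 0, 0.02], "turn": [0, 0, 0], "jaw": 0.06},
    {"offset": [0, 0, 0], "turn": [0, 0, 0], "jaw": 0.0},
    {"offset": [0, 0, 0], "turn": [0, 0, 0], "jaw": 0.0}
  ]
}}

```text
time: 19.5
eef_pos: [0.5819, 0.2117, 0.3766]
orientation: [-180.0, 0.0, 7.1]
ft_force: [0.8, -0.4, -0.9]
gripper_width: 0.0319
finger_force: 0.0
```

Run:
```python
from h import *
import pickle
s=read('r5');pickle.dump(s,open("w5.pkl","wb"))
print(s["st"]["gripper_width"])
for n,p in(("knob0",(.5817,.2109,.2288)),("wr",(.604,-.021,.045))): print(n,wproj(s,p))
```

```text
t 19.65 ptr [277.94 259.31  54.33] balls out est 3.13 eef [0.5814 0.2117 0.3752] F [ 0.3 -0.3  0.3]
wrist [([-42.0, -39.0], 179), ([-49.0, -8.0], 84), ([15.0, 22.0], 1090)]
top [([-41.0, -9.0], 294), ([12.0, 38.0], 278)]
0.00926183965694893
knob0 (np.float64(280.1051220822891), np.float64(219.46680541289538))
wr (np.float64(448.529312582696), np.float64(178.58469387693617))
```

View pics/r5.png

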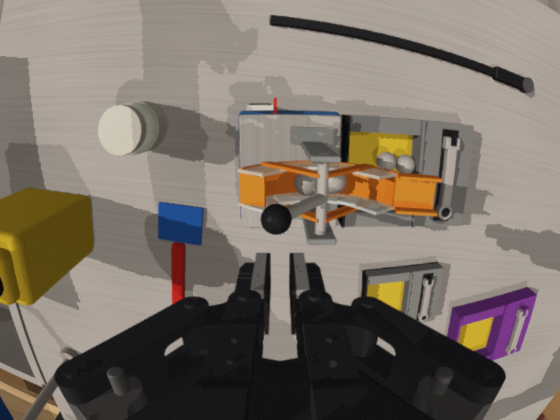

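The view shows two balls left in the cup at (305,182) and (335,182), the knob back at (276,219), and two of the three well balls with the third hidden under the spout. The scale still reads three out. Next I'll triangulate the wrench and the spout tip for clearance.

Run:
```python
from h import *
import pickle
S=pickle.load(open("S.pkl","rb"));T=S["top"];a=pickle.load(open("w1.pkl","rb"));b=pickle.load(open("w5.pkl","rb"))
print("spout",tri(wray(a,440,172),ray(T,306,181.7)),tri(wray(a,435,207),ray(T,307.2,193.3)))
print("ring",tri(wray(a,446,212),ray(T,332.7,205.3)));print("head",tri(wray(a,453,141),ray(T,328.8,174.2)))
print("ring2",tri(wray(a,446,212),wray(b,446,213)),[wonz(b,u,v,z) for u,v in((446,213),(451,143)) for z in(.044,)])
```

```text
spout (array([0.61701628, 0.05466471, 0.13980335]), [0.0030718076760590757, 0.0030718076760590865]) (array([0.58136658, 0.05267163, 0.14479271]), [0.0009113433776943678, 0.0009113433776945065])
ring (array([ 0.55239214, -0.03155236,  0.03727176]), [0.0007027091024573665, 0.0007027091024573223])
head (array([ 0.65387359, -0.02317362,  0.02417944]), [0.0018158142757629173, 0.0018158142757627442])
ring2 (array([ 0.51664585, -0.12290717, -0.10512393]), [0.0019114957215716883, 0.0019114957215716217]) [array([ 0.55462223, -0.03124172,  0.044     ]), array([ 0.6528119 , -0.01386792,  0.044     ])]
```

>>> {"fn": "drive_tool", "kwargs": {
  "increments": [
    {"offset": [0.002, -0.0235, 0], "turn": [0, 0, 0], "jaw": 0.0},
    {"offset": [0.002, -0.0235, 0], "turn": [0, 0, 0], "jaw": 0.0},
    {"offset": [0.002, -0.0235, 0], "turn": [0, 0, 0], "jaw": 0.0},
    {"offset": [0.002, -0.0235, 0], "turn": [0, 0, 0], "jaw": 0.0},
    {"offset": [0.002, -0.0235, 0], "turn": [0, 0, 0], "jaw": 0.0},
    {"offset": [0.002, -0.0235, 0], "turn": [0, 0, 0], "jaw": 0.0},
    {"offset": [0.002, -0.0235, 0], "turn": [0, 0, 0], "jaw": 0.0},
    {"offset": [0.002, -0.0235, 0], "turn": [0, 0, 0], "jaw": 0.0},
    {"offset": [0.002, -0.0235, 0], "turn": [0, 0, 0], "jaw": 0.0},
    {"offset": [0.002, -0.0235, 0], "turn": [0, 0, 0], "jaw": 0.0},
    {"offset": [0, 0, -0.025], "turn": [0, 0, 0], "jaw": 0.0},
    {"offset": [0, 0, -0.025], "turn": [0, 0, 0], "jaw": 0.0},
    {"offset": [0, 0, -0.025], "turn": [0, 0, 0], "jaw": 0.0},
    {"offset": [0, 0, -0.025], "turn": [0, 0, 0], "jaw": 0.0},
    {"offset": [0, 0, -0.025], "turn": [0, 0, 0], "jaw": 0.0},
    {"offset": [0, 0, -0.025], "turn": [0, 0, 0], "jaw": 0.0},
    {"offset": [0, 0, 0], "turn": [0, 0, 0], "jaw": 0.0},
    {"offset": [0, 0, 0], "turn": [0, 0, 0], "jaw": 0.0}
  ]
}}

```text
time: 21.55
eef_pos: [0.6018, -0.0235, 0.2267]
orientation: [180.0, 0.1, 7.0]
ft_force: [-0.3, -0.6, 0.4]
gripper_width: -0.0
finger_force: 0.0
```

Run:
```python
from h import *
import pickle
s=wshot();pickle.dump(s,open("w6.pkl","wb"));save("w7",s["frame"]);print(s["st"]["eef_pos"],s["st"]["orientation"],s["st"]["gripper_width"])
for n,p in(("ring",(.5546,-.0312,.044)),("head",(.6528,-.0139,.044)),("tip",tuple(s["st"]["eef_pos"]-[0,0,.073]))): print(n,wproj(s,p))
```

```text
[ 0.60181402 -0.02347583  0.2267257 ] [1.79995819e+02 6.41509481e-02 7.03491829e+00] -2.4866606849525887e-05
ring (np.float64(281.17926598210937), np.float64(258.5560250075614))
head (np.float64(274.78056132159946), np.float64(141.18293117599848))
tip (np.float64(278.939772412216), np.float64(269.4235870416619))
```

View pics/w7.png

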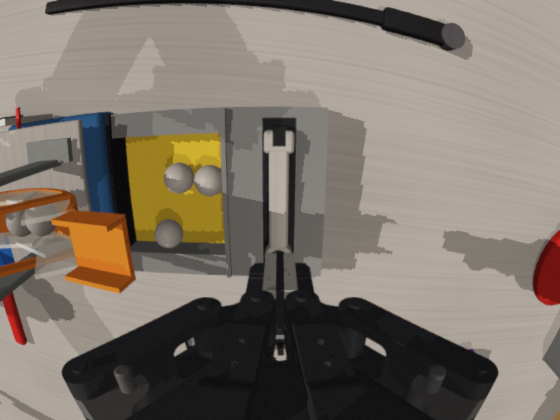

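All three balls are in the well, at (178,178), (208,180) and (168,235). The two others are in the cup at (15,222) and (40,222). The wrench handle lies along column 279, right under the closed fingertips. I'll descend and press.

>>> {"fn": "drive_tool", "kwargs": {
  "increments": [
    {"offset": [0, 0, -0.02], "turn": [0, 0, 0], "jaw": 0.0},
    {"offset": [0, 0, -0.02], "turn": [0, 0, 0], "jaw": 0.0},
    {"offset": [0, 0, -0.02], "turn": [0, 0, 0], "jaw": 0.0},
    {"offset": [0, 0, -0.02], "turn": [0, 0, 0], "jaw": 0.0},
    {"offset": [0, 0, -0.01], "turn": [0, 0, 0], "jaw": 0.0},
    {"offset": [0, 0, -0.005], "turn": [0, 0, 0], "jaw": 0.0},
    {"offset": [0, 0, -0.003], "turn": [0, 0, 0], "jaw": 0.0},
    {"offset": [0, 0, -0.003], "turn": [0, 0, 0], "jaw": 0.0},
    {"offset": [0, 0, -0.003], "turn": [0, 0, 0], "jaw": 0.0},
    {"offset": [0, 0, -0.002], "turn": [0, 0, 0], "jaw": 0.0},
    {"offset": [0, 0, 0], "turn": [0, 0, 0], "jaw": 0.0}
  ]
}}

```text
time: 22.7
eef_pos: [0.6019, -0.0235, 0.1208]
orientation: [-180.0, 0.0, 7.0]
ft_force: [-1.0, -1.1, 0.5]
gripper_width: 0.0001
finger_force: 0.0
```

>>> {"fn": "drive_tool", "kwargs": {
  "increments": [
    {"offset": [0, 0, -0.002], "turn": [0, 0, 0], "jaw": 0.0},
    {"offset": [0, 0, -0.002], "turn": [0, 0, 0], "jaw": 0.0},
    {"offset": [0, 0, 0], "turn": [0, 0, 0], "jaw": 0.0}
  ]
}}

```text
time: 23.0
eef_pos: [0.6023, -0.0236, 0.1173]
orientation: [180.0, -0.0, 7.0]
ft_force: [-0.3, 0.2, 3.3]
gripper_width: 0.0001
finger_force: 1.3
```

>>> {"fn": "drive_tool", "kwargs": {
  "increments": [
    {"offset": [0, 0, -0.002], "turn": [0, 0, 0], "jaw": 0.0},
    {"offset": [0, 0, -0.002], "turn": [0, 0, 0], "jaw": 0.0},
    {"offset": [0, 0, -0.002], "turn": [0, 0, 0], "jaw": 0.0},
    {"offset": [0, 0, 0], "turn": [0, 0, 0], "jaw": 0.0}
  ]
}}

```text
time: 23.4
eef_pos: [0.6023, -0.0236, 0.1113]
orientation: [180.0, -0.0, 7.0]
ft_force: [-0.4, 0.5, 4.0]
gripper_width: 0.0001
finger_force: 2.0
```

>>> {"fn": "drive_tool", "kwargs": {
  "increments": [
    {"offset": [0, 0, -0.002], "turn": [0, 0, 0], "jaw": 0.0},
    {"offset": [0, 0, -0.002], "turn": [0, 0, 0], "jaw": 0.0},
    {"offset": [0, 0, 0], "turn": [0, 0, 0], "jaw": 0.0}
  ]
}}

```text
time: 23.7
eef_pos: [0.6023, -0.0237, 0.1087]
orientation: [-180.0, -0.1, 7.0]
ft_force: [-3.2, 0.5, 11.3]
gripper_width: 0.0001
finger_force: 5.7
```

>>> {"fn": "drive_tool", "kwargs": {
  "increments": [
    {"offset": [0, 0, -0.002], "turn": [0, 0, 0], "jaw": 0.0},
    {"offset": [0, 0, 0], "turn": [0, 0, 0], "jaw": 0.0}
  ]
}}

```text
time: 23.9
eef_pos: [0.6023, -0.0237, 0.1085]
orientation: [-179.9, -0.1, 7.0]
ft_force: [-7.2, 2.4, 21.4]
gripper_width: 0.0001
finger_force: 10.5
```

The tip is hard-stopped at z = 0.036 with 21 N, so the wrench is home. I'll retreat straight up and do a numeric check.

>>> {"fn": "drive_tool", "kwargs": {
  "increments": [
    {"offset": [0, 0, 0.005], "turn": [0, 0, 0], "jaw": 0.0},
    {"offset": [0, 0, 0.01], "turn": [0, 0, 0], "jaw": 0.0},
    {"offset": [0, 0, 0.02], "turn": [0, 0, 0], "jaw": 0.0},
    {"offset": [0, 0, 0.03], "turn": [0, 0, 0], "jaw": 0.0},
    {"offset": [0, 0, 0.03], "turn": [0, 0, 0], "jaw": 0.0},
    {"offset": [0, 0, 0.026], "turn": [0, 0, 0], "jaw": 0.0},
    {"offset": [0, 0, 0], "turn": [0, 0, 0], "jaw": 0.0},
    {"offset": [0, 0, 0], "turn": [0, 0, 0], "jaw": 0.0},
    {"offset": [0, 0, 0], "turn": [0, 0, 0], "jaw": 0.0}
  ]
}}

```text
time: 24.8
eef_pos: [0.6011, -0.0232, 0.2243]
orientation: [-180.0, 0.2, 7.0]
ft_force: [0.2, 0.7, -0.6]
gripper_width: 0.0001
finger_force: 0.0
```

Run:
```python
from h import *
import pickle
s=read('r6');b=pickle.load(open("w6.pkl","rb"))
# scale of the wrench in equal views: width of bright handle on row ~200 and head rows
def wd(q):
    g=q["frame"].max(2).astype(int);return [(r,np.where(g[r,255:305]>140)[0][[0,-1]]+255) for r in(180,200,220) if (g[r,255:305]>140).any()]
print(wd(b),wd(s));d=cv2.absdiff(b["frame"],s["frame"]).max(2);print((d>60).sum(), s["st"]["gripper_width"])
ys,xs=np.where(d>60);h=np.histogram2d(ys,xs,bins=[6,8],range=[[0,420],[0,560]])[0].astype(int);print(h)
```

```text
t 24.95 ptr [278.   259.29  55.  ] balls out est 3.16 eef [ 0.6013 -0.0233  0.2244] F [0.1 0.2 0.8]
wrist [([-39.0, -11.0], 637), ([15.0, 5.0], 573), ([13.0, 34.0], 629)]
top [([-41.0, -9.0], 295), ([12.0, 39.0], 267)]
[(180, array([269, 286])), (200, array([269, 286])), (220, array([283, 284]))] [(180, array([270, 286])), (200, array([270, 286])), (220, array([283, 284]))]
1868 5.3319512136474995e-05
[[ 71  98 101 130 170 279 144   0]
 [127  30   0   8   1   0   0   0]
 [ 29  37   1 107  21   0   0   0]
 [101 181   0  34  29   0   0  18]
 [ 41  87   0   0   0   0   0  22]
 [  0   0   0   0   1   0   0   0]]
```

The scale reads three out, the well holds three balls, the wrench has narrowed as it sank, and the tool is touching nothing. I'm handing in.

```bash
python3 -c "
from workcell import manip
print(manip.job_done())"
```

```text
the job is handed in; nothing more can be done
None
```

I handed the job in at about 25 s of the 72 s allowed: three balls are in the well, the cup is back upright with the other two in it, and the wrench is pressed fully home; the verdict was not shown.

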